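# Trial hover of a restored casket lid

### The job

Slide the transport lock of the cradle all the way back to its end stop, then take the oval clay lid by its ridge, lift it out and carry it over the bottles to the restored oval casket on the banding wheel. The glue in the casket is still setting, so nothing may touch the casket or its wheel: stop with the lid level about one centimetre above the casket's mouth, centred over it and lined up with its oval. Finish while still holding the lid there, do not put it down or let it go, and do not shift or tip any of the other things on the bench.

Things in the scene. Friction and masses are not known exactly. Their poses are not given: they have to be found in the camera images.
- cradle: Fixed plywood transport cradle: board 275 x 122 mm, 12 mm thick, from x = -190 to +85 mm; wooden stops up to 30 mm high around the lid (5 mm play); a grey pad carries the lid's underside 20 mm above the bench. Origin on the bench under the middle of the lid's place; x the long way of the board; the lock is on its -x side, towards the robot (within 0.35 rad).
- lock (a joint): Sliding lock on the cradle, in m. 0 (0 to 0.008 at the start) = locked: its flat steel tongue, 26 mm wide, top 41 mm above the bench, lies 3 mm above the lid's -x end and overlaps it by 24 to 32 mm. 0.045 = end stop, tongue clear of the lid. Grows as the grip moves along the cradle's -x axis. Friction about 2 N, no spring, stays where left.
- lock_top (a point): Centre of the top of the lock's black upright grip block, 77 mm above the bench. The block is 20 mm along the cradle's x by 24 mm across (y) and stands free from 41 to 77 mm; below it an aluminium track 40 mm wide, 24 mm high. Moves with the lock; at joint 0 it is at x = -105 mm in the cradle frame.
- lid: Loose oval terracotta lid, 0.22 to 0.37 kg: flange 130 (its x) by 80 mm (y), 8 mm thick, over a 104 x 54 mm locating step 5 mm deep. On top, centred, an upright ridge to grip: 56 mm long along x, 14 mm wide across y, flat sides, 13 to 45 mm above the origin. Origin: centre of the step's underside; z up. Same either way round. Starts in the cradle, x along the cradle's x within 0.03 rad.
- casket: Fixed oval terracotta casket with white plaster fills, open at the top, outside 136 mm (its x) by 86 mm (its y), wall 8 mm, standing on a dark steel banding wheel (disc of 164 mm diameter, top at 42 mm). Rim 122 mm above the bench. Origin on the bench under its centre; x the long way of the oval.
- casket_rim (a point): Centre of the casket's mouth at the height of the rim, 122 mm above the bench; axes as the casket's.
- caddy: Fixed open plywood caddy, 340 x 90 mm, 60 mm high, four compartments in a row along its x, standing between cradle and casket. Origin on the bench under its centre.
- wash_bottle: White plastic wash bottle in the caddy, diameter 68 mm, 189 mm high with its bent spout (top 194 mm above the bench). Origin at the centre of its underside. Leave alone.
- reagent_big: Clear glass bottle with a blue cap in the caddy, diameter 68 mm, 150 mm high. Origin at the centre of its underside. Leave alone.
- reagent_small: Clear glass bottle with a blue cap in the caddy, diameter 58 mm, 120 mm high. Origin at the centre of its underside. Leave alone.
- brush_pot: White pot of brushes and spatulas in the caddy, diameter 68 mm, 185 mm high with the brushes (top 190 mm above the bench). Origin at the centre of its underside. Leave alone.
- spatula: Spatula lying on the bench at the left, 180 mm long, low, pointing away from the robot. Leave alone.
- sherd: Curved terracotta pot sherd, about 60 mm, lying beyond the caddy. Leave alone.
- carton: Small cardboard carton, 50 x 70 mm, 40 mm high, on the bench beyond the caddy. Origin at the centre of its underside. Leave alone.
- bowl: White ceramic bowl, 120 mm across, 50 mm high, on the bench at the right. Origin at the centre of its underside. Leave alone.
Mind the look-alikes: they are no part of the job. Several things have the shape of the lid; the one meant has the colours described above. There is more than one size of the casket; the job needs the smaller.

How it is judged:
By the outcome, as a careful person would: the job done as asked, in the order asked, and still so for the second after the job is handed in, while the arm keeps its last pose, push and grip.
It also fails if it takes over 58 s, if anything falls off the work surface, if the arm or the gripper's body presses on something with over 40 N, if the wrist force passes 120 N, or if a joint passes its speed limit or range.

### The arm

A 6-joint arm with a two-finger parallel gripper is mounted at the origin on the work surface. World frame = base frame: x ahead of the robot, y to its left, z up, the work surface at z = 0. Lengths are in mm, angles in rad, forces in N, time in s.
With the tool pointing down it reaches from about 275 to 1000 mm from the base axis. Payload 8.4 kg.
Tool frame: the origin (TCP) lies at the very end of the fingers, on their centre line; the grasp point (between the pads) lies 19 mm behind it; z points along the fingers, y is the line along which they close (so a half turn about z gives the same grasp; the last joint's range is limited). The gripper opens to 85 mm and grips with 20 to 120 N. Pads are 22 mm wide; open, the fingers measure 114 mm over their backs; the gripper's body (76 mm by 85 mm) begins 54 mm behind the grasp point. The pads swing forward as they close: fully open they stand 13 mm farther back than shut.
Start: joints at [-1.223, 0.353, 1.633, -0, 1.155, -0.002], TCP at [214.192, -587.154, 231.281] pointing down, gripper open.
Joint ranges: [-2.63, 2.63], [-0.92, 2.1], [0.06, 2.66], [-1.3, 4.44], [0, 2.69], [-3.02, 3.02]. Speed limits (rad/s): [2.22, 2.22, 2.79, 3.14, 3.14, 3.14].

### API

Orientations are given as [roll, pitch, yaw] about the fixed x, y, z axes, in that order (R = Rz(yaw) Ry(pitch) Rx(roll)).
In Python, from rig import sensors, grab_frame, camera_params, order gives the robot as it stands. The module is installed in compiled form; this text tells all that it offers.
- The arm moves only by the tool move_arm, never from a script. Its argument "motion" is a list of rows, each a list of 7 numbers: the turn, a rotation vector about the tool's x, y, z in rad, then the shift along the tool's x, y, z in m, then the finger opening in m, from 0 to 0.0854. A call has 1 to 8 rows; each row is the pose to reach, as a shift and turn from the pose commanded when the call began, along the tool's axes at that moment; what a row does not reach only later rows make up. A row lasts 1/8 s, in which the tool goes at most 62.5 mm and 10.7 degrees, less where a joint would pass 70% of its speed; a pose out of reach is approached as far as the arm can. A call with a gripper value outside its range is refused whole. The fingers move at their own pace and stop on an object; "grip_force" is the grip in N (left out, the last holds). Time passes only in rows, so rows that repeat a pose let the fingers close. It gives the time, the measured TCP pose, the force, the opening and the grip force at its end, in the units of the state.
- sensors.sense(): the state, without advancing time (a new reading comes with each control period).
- grab_frame(name): name is "side" or "top" or "wrist"; returns (picture, depth): 400x640x3 uint8, red, green, blue; 400x640 float32, mm along the optical axis (not along the pixel's ray), 0 where there is no reading.
- camera_params(name): a dict with "camera_matrix" (3x3 intrinsics, pixels), "world_from_camera" (4x4, takes a point from camera to world coordinates). Camera axes: x right, y down, z forward; pixel columns grow to the right and rows downward; lengths in mm; the calibration is good to about 2 mm. A picture is of the moment at which its call begins: read the wrist's pose just before it. camera_params takes no time and is no camera call; for the wrist camera it gives the pose at the moment of the call.
- order.sign_off(): hands the job in; it is judged then, once.
The state is a dict: "clock": time; "qpos": joint angles; "qvel": joint speeds; "joint_efforts": joint torques, N m; "eef_pos": TCP position; "tcp_rot": TCP orientation; "contact_force": force on the tool from outside, world axes, zero at the start; "wrist_torque": the same for the moment, N m; "opening": opening from 0.0 (shut) to 1.0 (fully open); "grasp_force": force on a finger pad.
Only numpy, scipy, OpenCV 4.12 (cv2) and the standard library are available. Lean on these libraries where they do the work, as an engineer would, in place of code of your own. Each camera call takes 0.05 s, during which the arm holds its last target. There are 200 camera calls.

## Working session

There is one attempt and no reset: what is moved stays moved. The work goes in short steps, Python scripts to look and compute and a tool call to move; the robot and the scene stay as the last step left them, time stands still between calls to the robot, and variables do not carry over. Pictures are saved under pics/ and viewed, at most 10 in all, crops included, and the job is handed in when it is done.

Besides the shell and the picture viewer there is one more tool, called after "Request:" as name([rows], argument=value, ...), one row to a line, values as JSON. move_arm: Moves the arm, as the interface text tells. Its arguments: {"type":"object","properties":{"motion":{"type":"array","items":{"type":"array","items":{"type":"number"}}},"grip_force":{"type":"number"}},"required":["motion"]}

```bash
mkdir -p pics
cat > h.py <<'E'
import numpy as np, cv2
from rig import sensors, grab_frame, camera_params, order
def grab(n):
    P=camera_params(n); im,d=grab_frame(n); return im,d,np.array(P["camera_matrix"]),np.array(P["world_from_camera"])
def ray_plane(uv,K,T,z):
    uv=np.atleast_2d(np.asarray(uv,float)); r=np.c_[uv,np.ones(len(uv))]@np.linalg.inv(K).T@T[:3,:3].T
    return T[:3,3]+r*((z-T[2,3])/r[:,2])[:,None]
def cloud(d,K,T):
    v,u=np.indices(d.shape); p=np.stack([(u-K[0,2])/K[0,0]*d,(v-K[1,2])/K[1,1]*d,d],-1)
    w=p@T[:3,:3].T+T[:3,3]; w[d<=0]=np.nan; return w
def save(n,im): cv2.imwrite('pics/'+n+'.png',cv2.cvtColor(im,cv2.COLOR_RGB2BGR))
E
python3 - <<'E'
from h import *
for n in("top","side"):
    im,d,K,T=grab(n); save(n+'0',im); np.savez(n+'0',im=im,d=d,K=K,T=T); print(n,K[0,0],T.round(2).tolist())
s=sensors.sense(); print(s["eef_pos"],s["tcp_rot"],s["opening"],s["clock"])
E
```

```text
top 457.76291962697894 [[0.0, -0.99, 0.15, 349.31], [-1.0, -0.0, 0.01, -17.59], [-0.01, -0.15, -0.99, 1395.53], [0.0, 0.0, 0.0, 1.0]]
side 367.730576681565 [[-0.78, -0.46, 0.43, 3.43], [-0.63, 0.58, -0.51, 631.2], [-0.02, -0.67, -0.74, 1042.91], [0.0, 0.0, 0.0, 1.0]]
[ 214.04392442 -586.75430695  230.62869879] [-3.14034866e+00 -3.06299798e-05  3.49769890e-01] 0.9983994772565076 0.1
```

View pics/top0.png

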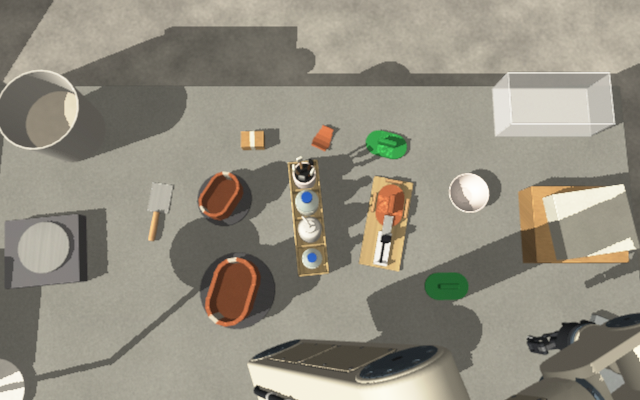

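View pics/side0.png

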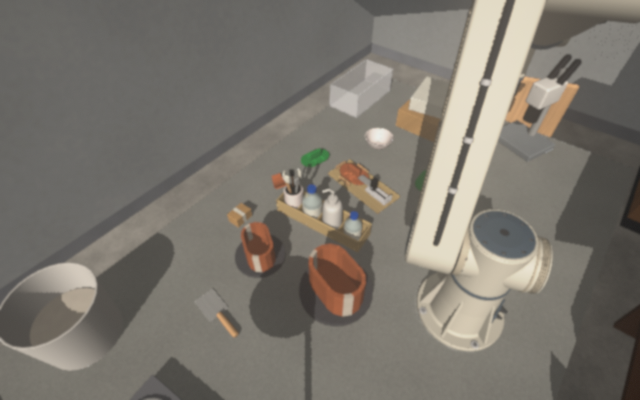

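Top view: terracotta lid at (390,202) in the cradle, with the lock grip near (385,240). The green lids at (386,144) and (446,286) are look-alikes because of their colour. There are two caskets: the smaller at (221,195) and the larger at (231,290). The smaller is the one meant. I'll measure them and confirm in a crop.

```bash
cat > m.py <<'E'
from h import *
f=np.load('top0.npz'); im,d,K,T=[f[k] for k in('im','d','K','T')]; W=cloud(d,K,T)
hsv=cv2.cvtColor(im,cv2.COLOR_RGB2HSV)
def box(u0,u1,v0,v1):
    m=np.zeros(d.shape,bool); m[v0:v1,u0:u1]=1; return m
def rect(name,m):
    p=W[m][:,:2].astype(np.float32); c,s,a=cv2.minAreaRect(p)
    b=cv2.boxPoints((c,s,a)); e=[b[1]-b[0],b[2]-b[1]]; e=max(e,key=np.linalg.norm)
    print(name,len(p),'c',np.round(c,1),'size',np.round(s,1),'yaw long',round(np.arctan(e[1]/e[0]),3),'z',np.nanpercentile(W[m][:,2],[5,50,95]).round(1))
Z=W[...,2]
for n,b in(('small',box(185,260,160,235)),('big',box(195,275,245,340))): rect(n+' rim',b&(Z>112)&(Z<132))
b=box(355,420,170,275)
rect('cradle board',b&(Z>6)&(Z<40)); rect('lidtop flange+',b&(hsv[...,0]<9)&(hsv[...,1]>130)&(Z>20)&(Z<45))
rect('ridge',b&(Z>52)&(Z<72)&(W[...,0]>0)&(hsv[...,1]>130)); rect('grip',b&(Z>66)&(Z<85)&(hsv[...,2]<70))
rect('caddy+bottles',box(280,335,150,285)&(Z>50)&(Z<70))
for n,bb in(('pot',box(285,320,155,188)),('big',box(292,325,188,215)),('wash',box(292,328,215,245)),('small',box(297,330,247,275))):
    m=bb&(Z>100); print(n,W[m].mean(0).round(),np.nanmax(Z[bb]).round())
A=cv2.resize(im[165:280,350:425],None,fx=5,fy=5,interpolation=cv2.INTER_CUBIC); B=cv2.resize(im[160:335,185:280],None,fx=3.2,fy=3.2)
h=575; B=cv2.resize(B,(312,h)); save('crop0',np.hstack([A,B]))
E
python3 m.py
```

```text
small rim 436 c [579.9 248.9] size [ 87.6 136.2] yaw long -0.565 z [115.  122.  126.5]
big rim 156 c [313.7 194.6] size [106.3 170.7] yaw long -0.279 z [112.9 122.4 131. ]
cradle board 3343 c [ 514.8 -246.4] size [196.9 320.5] yaw long -0.013 z [ 7.9 15.2 36.3]
lidtop flange+ 0 c [0. 0.] size [0. 0.] yaw long nan z nan
ridge 98 c [ 561.8 -248.8] size [14.7 55.3] yaw long -0.152 z [58.2 64.3 69.2]
grip 54 c [ 458.  -230.3] size [23.4 17.8] yaw long 1.503 z [71.4 76.4 81. ]
caddy+bottles 648 c [523.3  -2.7] size [339.9  90.1] yaw long 0.099 z [51.7 59.7 65.5]
pot [644.   8. 132.] 195.0
big [562.  -0. 123.] 160.0
wash [482.  -8. 134.] 196.0
small [401. -14. 120.] 134.0m.py:9: RuntimeWarning: invalid value encountered in scalar divide
  print(name,len(p),'c',np.round(c,1),'size',np.round(s,1),'yaw long',round(np.arctan(e[1]/e[0]),3),'z',np.nanpercentile(W[m][:,2],[5,50,95]).round(1))
  return np.nanmean(a, axis, out=out, keepdims=keepdims)
```

View pics/crop0.png

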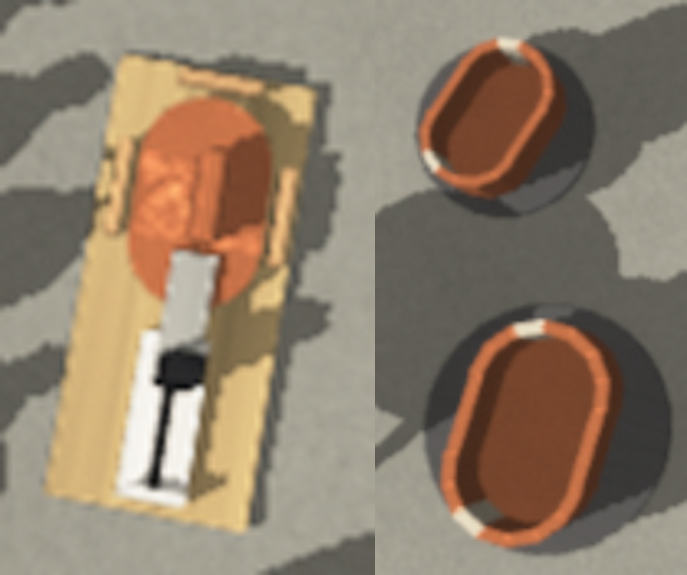

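The crop confirms the terracotta lid with its ridge under the steel tongue (black grip block at crop (180,368)). The upper casket with white fills is the 136x88 mm one. Cradle yaw is about -0.17, and grip to ridge measures 105.6 mm, so the lock is near 0 as described. Next I'll move above the lock.

```bash
cat >> h.py <<'E'
from scipy.spatial.transform import Rotation as R
def go(xyz,yaw,roll=np.pi,pitch=0):
    s=sensors.sense(); Rc=R.from_euler('xyz',s["tcp_rot"]); Rt=R.from_euler('xyz',[roll,pitch,yaw])
    print('turn',(Rc.inv()*Rt).as_rotvec().round(4),'shift m',(Rc.inv().apply(np.array(xyz)-s["eef_pos"])/1000).round(4))
E
python3 -c "
from h import *
go([440,-228,231],-0.17)"
```

```text
turn [-1.200e-03  3.000e-04  5.198e-01] shift m [ 0.3352 -0.2596 -0.    ]
```

Request:
move_arm([
  [0, 0, 0.065, 0.042, -0.032, 0, 0.085],
  [0, 0, 0.13, 0.084, -0.065, 0, 0.085],
  [0, 0, 0.195, 0.126, -0.097, 0, 0.085],
  [0, 0, 0.26, 0.168, -0.13, 0, 0.085],
  [0, 0, 0.325, 0.21, -0.162, 0, 0.085],
  [0, 0, 0.39, 0.252, -0.195, 0, 0.085],
  [0, 0, 0.455, 0.294, -0.227, 0, 0.085],
  [0, 0, 0.52, 0.335, -0.26, 0, 0.085],
])

```text
clock: 1.1
eef_pos: [440.4, -226.5, 231.2]
tcp_rot: [3.142, -0.0, -0.172]
contact_force: [0.6, -0.9, -0.5]
opening: 1.001
grasp_force: 0.0
```

Request:
move_arm([
  [0, 0, 0, 0, 0, 0, 0.06],
  [0, 0, 0, 0, 0, 0, 0.06],
])

```text
clock: 1.35
eef_pos: [439.5, -228.2, 231.1]
tcp_rot: [3.141, 0.001, -0.169]
contact_force: [-0.0, 0.2, -0.0]
opening: 0.71
grasp_force: 0.0
```

Run:
```python
from h import *
s=sensors.sense(); print(s["clock"],s["eef_pos"].round(1),s["tcp_rot"].round(3),s["contact_force"].round(1),s["qpos"].round(2))
im,d,K,T=grab("wrist"); save('w1',im); np.savez('w1',im=im,d=d,K=K,T=T); print(K[0,0],T.round(2).tolist())
```

```text
1.35 [ 439.5 -228.2  231.1] [ 3.141e+00  1.000e-03 -1.690e-01] [-0.   0.2 -0. ] [-0.48  0.15  1.9  -0.    1.09  1.26]
289.11542367690043 [[-0.17, -0.94, -0.29, 513.14], [-0.99, 0.16, 0.05, -240.93], [0.0, 0.3, -0.96, 373.19], [0.0, 0.0, 0.0, 1.0]]
```

View pics/w1.png

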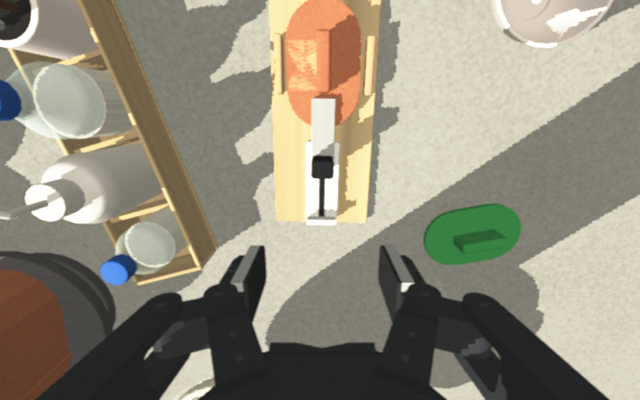

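The wrist view shows the lid at (323,65) with its ridge at (323,62), the grip block top at (322,163), and the cradle aligned with the tool. I'll measure these.

Run:
```python
from h import *
f=np.load('w1.npz'); im,d,K,T=[f[k] for k in('im','d','K','T')]; W=cloud(d,K,T); Z=W[...,2]
hsv=cv2.cvtColor(im,cv2.COLOR_RGB2HSV)
b=np.zeros(d.shape,bool); b[0:225,262:385]=1
def rect(n,m):
    m=cv2.morphologyEx(m.astype(np.uint8),cv2.MORPH_OPEN,np.ones((3,3)))>0
    p=W[m][:,:2].astype(np.float32); c,s,a=cv2.minAreaRect(p); B=cv2.boxPoints((c,s,a)); e=max([B[1]-B[0],B[2]-B[1]],key=np.linalg.norm)
    print(n,len(p),np.round(c,1),np.round(s,1),'yaw',round(float(np.arctan(e[1]/e[0])),3),'z',np.percentile(Z[m],[5,50,95]).round(1),'mean',p.mean(0).round(1))
rect('board',b&(Z>8)&(Z<36)); rect('ridge',b&(Z>60)&(Z<70)&(hsv[...,1]>100)); rect('grip',b&(Z>71)&(Z<83))
rect('flange',b&(Z>28)&(Z<38)&(hsv[...,0]<12)&(hsv[...,1]>150))
rect('tongue',b&(Z>37)&(Z<46)&(hsv[...,1]<60))
go([458,-230.5,95],-0.172)
```

```text
board 19648 [ 500.8 -239.4] [122.1 257.5] yaw -0.187 z [10.5 12.9 33.4] mean [ 514.6 -242.2]
ridge 868 [ 560. -250.] [13.5 55.7] yaw -0.174 z [62.4 64.3 65.8] mean [ 560.2 -249.7]
grip 416 [ 456.8 -231.6] [23.  19.3] yaw 1.39 z [74.3 76.2 77.5] mean [ 457.4 -231.3]
flange 9 [ 524.1 -264.5] [2.3 2.1] yaw 1.439 z [31.7 33.  33.7] mean [ 524.  -264.5]
tongue 1337 [ 454.4 -230.9] [ 25.6 148.3] yaw -0.188 z [39.2 40.5 41.7] mean [ 496.3 -238.8]
turn [0.0002 0.0006 0.0021] shift m [ 0.0188 -0.0014  0.1361]
```

Request:
move_arm([
  [0, 0, 0.014, 0.009, 0, 0.03, 0.06],
  [0, 0, 0.014, 0.018, 0, 0.065, 0.06],
  [0, 0, 0.014, 0.018, 0, 0.1, 0.06],
  [0, 0, 0.014, 0.018, 0, 0.13, 0.06],
  [0, 0, 0.014, 0.018, 0, 0.155, 0.06],
  [0, 0, 0.014, 0.018, 0, 0.172, 0.06],
  [0, 0, 0.014, 0.018, 0, 0.182, 0.06],
  [0, 0, 0.014, 0.018, 0, 0.182, 0.06],
])

```text
clock: 2.4
eef_pos: [457.3, -231.4, 49.0]
tcp_rot: [-3.141, 0.001, -0.185]
contact_force: [-0.8, -0.8, 1.1]
opening: 0.703
grasp_force: 0.0
```

Request:
move_arm([
  [0, 0, 0, 0, 0, 0, 0.015],
  [0, 0, 0, 0, 0, 0, 0.015],
  [0, 0, 0, 0, 0, 0, 0.015],
  [0, 0, 0, 0, 0, 0, 0.015],
  [0, 0, 0, 0, 0, 0, 0.015],
], grip_force=30)

```text
clock: 3.02
eef_pos: [458.1, -231.5, 50.1]
tcp_rot: [3.141, -0.001, -0.184]
contact_force: [-1.1, -0.4, 6.8]
opening: 0.279
grasp_force: 32.4
```

Request:
move_arm([
  [0, 0, 0, -0.006, 0, 0, 0.015],
  [0, 0, 0, -0.014, 0, 0, 0.015],
  [0, 0, 0, -0.022, 0, 0, 0.015],
  [0, 0, 0, -0.03, 0, 0, 0.015],
  [0, 0, 0, -0.037, 0, 0, 0.015],
  [0, 0, 0, -0.042, 0, 0, 0.015],
  [0, 0, 0, -0.045, 0, 0, 0.015],
  [0, 0, 0, -0.045, 0, 0, 0.015],
])

```text
clock: 4.03
eef_pos: [415.2, -223.4, 50.1]
tcp_rot: [3.141, -0.004, -0.185]
contact_force: [6.0, 2.4, 2.4]
opening: 0.276
grasp_force: 32.0
```

Request:
move_arm([
  [0, 0, 0, -0.001, 0, 0, 0.015],
  [0, 0, 0, -0.002, 0, 0, 0.015],
  [0, 0, 0, -0.003, 0, 0, 0.015],
  [0, 0, 0, -0.003, 0, 0, 0.015],
])

```text
clock: 4.53
eef_pos: [415.0, -223.4, 50.2]
tcp_rot: [3.141, -0.009, -0.185]
contact_force: [17.5, 3.4, -8.7]
opening: 0.274
grasp_force: 30.5
```

The lock is at its end stop: there is no further travel and the force has risen. I'll release and rise.

Request:
move_arm([
  [0, 0, 0, 0, 0, 0, 0.06],
  [0, 0, 0, 0, 0, 0, 0.06],
  [0, 0, 0, 0, 0, 0, 0.06],
  [0, 0, 0, 0, 0, -0.03, 0.06],
  [0, 0, 0, 0.01, 0, -0.08, 0.06],
  [0, 0, 0, 0.04, 0, -0.13, 0.06],
  [0, 0, 0, 0.06, 0, -0.15, 0.06],
  [0, 0, 0, 0.06, 0, -0.15, 0.06],
], grip_force=20)

```text
clock: 5.52
eef_pos: [470.8, -233.9, 200.6]
tcp_rot: [3.141, -0.003, -0.184]
contact_force: [0.8, -0.5, -0.0]
opening: 0.703
grasp_force: 0.0
```

```bash
cat > m2.py <<'E'
from h import *
s=sensors.sense(); print(s["clock"],s["eef_pos"].round(1),s["tcp_rot"].round(3),s["contact_force"].round(1))
im,d,K,T=grab("wrist"); save('w2',im); W=cloud(d,K,T); Z=W[...,2]; hsv=cv2.cvtColor(im,cv2.COLOR_RGB2HSV)
P=W@np.array([np.cos(-.18),np.sin(-.18),0])  # along cradle x
Q=W@np.array([np.sin(.18),np.cos(.18),0])
b=(abs(Q-(560*np.sin(.18)-250*np.cos(.18)))<45)
def rect(n,m):
    m=cv2.morphologyEx((m&b).astype(np.uint8),cv2.MORPH_OPEN,np.ones((3,3)))>0
    p=W[m][:,:2].astype(np.float32)
    if len(p)<5: print(n,len(p)); return
    c,s_,a=cv2.minAreaRect(p); B=cv2.boxPoints((c,s_,a)); e=max([B[1]-B[0],B[2]-B[1]],key=np.linalg.norm)
    print(n,len(p),np.round(c,1),np.round(s_,1),'yaw',round(float(np.arctan(e[1]/e[0])),3),'z',np.percentile(Z[m],[5,50,95]).round(1),'P',np.percentile(P[m],[1,99]).round(1))
red=(hsv[...,0]<12)&(hsv[...,1]>100)
rect('ridge',(Z>58)&(Z<70)&red&(W[...,0]>500)); rect('flange',(Z>27)&(Z<38)&red)
rect('grip',(Z>71)&(Z<83)&(W[...,0]<450)); rect('tongue',(Z>37)&(Z<46)&(hsv[...,1]<60)&(W[...,0]>400))
go([560,-250,130],-0.176)
E
python3 m2.py
```

```text
5.525 [ 470.8 -233.9  200.6] [ 3.141e+00 -3.000e-03 -1.840e-01] [ 0.8 -0.5 -0. ]
ridge 661 [ 559.3 -250.4] [12.4 55. ] yaw -0.175 z [62.2 64.3 65.7] P [567.7 622.3]
flange 6001 [ 559.9 -250.1] [ 79.  127.4] yaw -0.157 z [31.3 32.6 33.8] P [535.3 656.4]
grip 415 [ 414.8 -223.1] [22.6 19.2] yaw 1.382 z [73.5 76.2 77.4] P [439.1 457.5]
tongue 1338 [ 453.3 -230.9] [25.5 64. ] yaw -0.196 z [39.2 40.5 41.7] P [456.8 519.1]
turn [ 0.0001  0.0002 -0.0079] shift m [ 0.0926 -0.0001  0.0689]
```

View pics/w2.png

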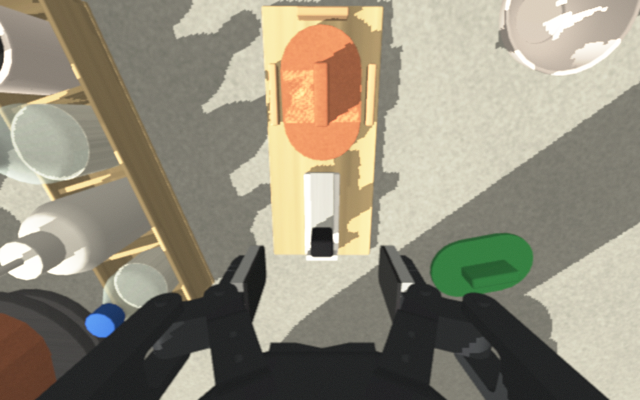

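The picture shows the lock fully back (block at (321,240)) and the tongue tip at (322,175), clear of the lid. Lid is at (321,92). Next I'll grasp the ridge.

Request:
move_arm([
  [0, 0, -0.012, 0.025, 0, 0, 0.06],
  [0, 0, -0.012, 0.055, 0, 0.02, 0.06],
  [0, 0, -0.012, 0.08, 0, 0.05, 0.06],
  [0, 0, -0.012, 0.092, 0, 0.085, 0.06],
  [0, 0, -0.012, 0.092, 0, 0.115, 0.06],
  [0, 0, -0.012, 0.092, 0, 0.14, 0.06],
  [0, 0, -0.012, 0.092, 0, 0.155, 0.06],
  [0, 0, -0.012, 0.092, 0, 0.161, 0.06],
])

```text
clock: 6.58
eef_pos: [558.2, -249.7, 36.7]
tcp_rot: [-3.141, 0.003, -0.172]
contact_force: [0.8, 0.0, 0.0]
opening: 0.705
grasp_force: 0.0
```

Request:
move_arm([
  [0, 0, 0, 0, 0, 0, 0.06],
  [0, 0, 0, 0, 0, 0, 0.005],
  [0, 0, 0, 0, 0, 0, 0.005],
  [0, 0, 0, 0, 0, 0, 0.005],
  [0, 0, 0, 0, 0, 0, 0.005],
  [0, 0, 0, 0, 0, 0, 0.005],
  [0, 0, 0, 0, 0, 0, 0.005],
  [0, 0, 0, 0, 0, 0, 0.005],
], grip_force=50)

```text
clock: 7.58
eef_pos: [560.3, -250.4, 39.1]
tcp_rot: [3.141, -0.001, -0.172]
contact_force: [-1.2, 0.0, 6.5]
opening: 0.154
grasp_force: 49.9
```

```bash
python3 -c "
from h import *
s=sensors.sense(); print(s['eef_pos'].round(1),s['tcp_rot'].round(4),s['contact_force'].round(1),s['wrist_torque'].round(2))"
```

```text
[ 560.3 -250.4   39.1] [ 3.1413e+00 -1.1000e-03 -1.7220e-01] [-1.2  0.   6.5] [ 0.    0.15 -0.06]
```

Request:
move_arm([
  [0, 0, 0, 0, 0, -0.004, 0.005],
  [0, 0, 0, 0, 0, -0.012, 0.005],
  [0, 0, 0, 0, 0, -0.025, 0.005],
  [0, 0, 0, 0, 0, -0.045, 0.005],
  [0, 0, 0, 0, 0, -0.065, 0.005],
  [0, 0, 0, 0, 0, -0.085, 0.005],
  [0, 0, 0, 0, 0, -0.1, 0.005],
  [0, 0, 0, 0, 0, -0.11, 0.005],
])

```text
clock: 8.57
eef_pos: [560.1, -250.3, 149.7]
tcp_rot: [3.141, -0.001, -0.172]
contact_force: [0.7, -0.2, -3.1]
opening: 0.15
grasp_force: 48.8
```

Request:
move_arm([
  [0, 0, 0, 0, 0, -0.015, 0.005],
  [0, 0, 0, 0, 0, -0.035, 0.005],
  [0, 0, 0, 0, 0, -0.055, 0.005],
  [0, 0, 0, 0, 0, -0.075, 0.005],
  [0, 0, 0, 0, 0, -0.095, 0.005],
  [0, 0, 0, 0, 0, -0.11, 0.005],
  [0, 0, 0, 0, 0, -0.12, 0.005],
  [0, 0, 0, 0, 0, -0.12, 0.005],
])

```text
clock: 9.57
eef_pos: [560.0, -250.3, 268.9]
tcp_rot: [3.141, -0.001, -0.172]
contact_force: [-0.7, -0.4, -3.8]
opening: 0.153
grasp_force: 48.8
```

```bash
python3 -c "
from h import *
s=sensors.sense(); print(s['eef_pos'].round(1),s['tcp_rot'].round(4),s['contact_force'].round(1),s['wrist_torque'].round(2),s['opening'],s['qpos'].round(2))
go([570,0,268],-0.37)
for n in ('side',):
  im,d,K,T=grab(n)
  save('s2',im[100:300,200:440].repeat(2,0).repeat(2,1))"
```

```text
[ 560.  -250.3  268.9] [ 3.1413e+00 -9.0000e-04 -1.7220e-01] [-0.7 -0.4 -3.8] [ 0.02 -0.02 -0.01] 0.1531712049248241 [-0.42  0.3   1.62 -0.    1.22  1.32]
turn [ 0.0002 -0.0009  0.1978] shift m [-0.0331 -0.2483  0.0008]
```

View pics/s2.png

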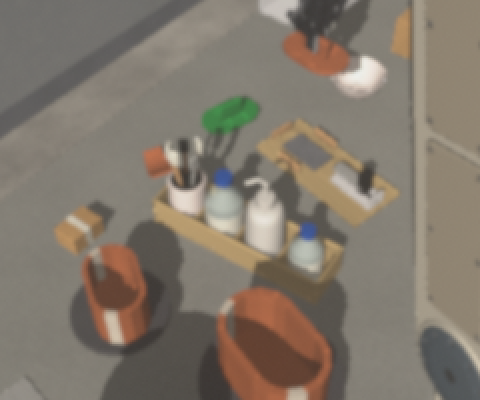

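Lid is hanging in the gripper at crop (315,52) and the cradle is empty. I'll carry it across.

Request:
move_arm([
  [0, 0, 0.01, -0.002, -0.012, 0, 0.005],
  [0, 0, 0.03, -0.005, -0.036, 0, 0.005],
  [0, 0, 0.06, -0.01, -0.072, 0, 0.005],
  [0, 0, 0.09, -0.015, -0.11, 0, 0.005],
  [0, 0, 0.12, -0.02, -0.148, 0, 0.005],
  [0, 0, 0.15, -0.025, -0.186, 0, 0.005],
  [0, 0, 0.18, -0.03, -0.22, 0, 0.005],
  [0, 0, 0.198, -0.033, -0.248, 0, 0.005],
])

```text
clock: 10.62
eef_pos: [569.0, 1.9, 267.6]
tcp_rot: [3.141, 0.001, -0.371]
contact_force: [0.7, -0.8, -2.6]
opening: 0.154
grasp_force: 49.0
```

```bash
python3 -c "
from h import *
go([580,249,268],-0.565)"
```

```text
turn [0.0002 0.0013 0.1944] shift m [-0.0792 -0.2343 -0.0003]
```

Request:
move_arm([
  [0, 0, 0.02, -0.004, -0.012, 0, 0.005],
  [0, 0, 0.05, -0.01, -0.032, 0, 0.005],
  [0, 0, 0.09, -0.02, -0.06, 0, 0.005],
  [0, 0, 0.13, -0.03, -0.085, 0, 0.005],
  [0, 0, 0.165, -0.037, -0.105, 0, 0.005],
  [0, 0, 0.185, -0.042, -0.12, 0, 0.005],
  [0, 0, 0.195, -0.044, -0.125, 0, 0.005],
  [0, 0, 0.195, -0.044, -0.125, 0, 0.005],
])

```text
clock: 11.62
eef_pos: [573.5, 132.5, 267.9]
tcp_rot: [3.141, 0.001, -0.564]
contact_force: [0.2, 0.2, -3.7]
opening: 0.157
grasp_force: 49.1
```

```bash
cat > m3.py <<'E'
from h import *
import sys
s=sensors.sense(); print(s["clock"],s["eef_pos"].round(1),s["tcp_rot"].round(3),s["contact_force"].round(1))
im,d,K,T=grab("wrist"); save('w'+sys.argv[1],im); W=cloud(d,K,T); Z=W[...,2]
b=(np.hypot(W[...,0]-580,W[...,1]-249)<100)
def rect(n,m):
    m=cv2.morphologyEx(m.astype(np.uint8),cv2.MORPH_OPEN,np.ones((3,3)))>0
    p=W[m][:,:2].astype(np.float32)
    if len(p)<5: print(n,len(p)); return
    c,s_,a=cv2.minAreaRect(p); B=cv2.boxPoints((c,s_,a)); e=max([B[1]-B[0],B[2]-B[1]],key=np.linalg.norm)
    v,u=np.nonzero(m)
    print(n,len(p),np.round(c,1),np.round(s_,1),'yaw',round(float(np.arctan(e[1]/e[0])),3),'z',np.percentile(Z[m],[5,50,95]).round(1),'px',u.min(),u.max(),v.min(),v.max())
rect('rim',b&(Z>118)&(Z<126))
hsv=cv2.cvtColor(im,cv2.COLOR_RGB2HSV); red=(hsv[...,0]<12)&(hsv[...,1]>100)
zt=s["eef_pos"][2]
rect('lid flange',red&(abs(Z-(zt-6))<5)); rect('ridge',red&(Z>zt+15)&(Z<zt+40))
E
python3 m3.py 3; python3 m3.py 3 | head -2 | tail -1
```

```text
11.625 [573.5 132.5 267.9] [ 3.141e+00  1.000e-03 -5.640e-01] [ 0.2  0.2 -3.7]
rim 1417 [585.8 255.6] [ 68.9 131.1] yaw -0.6 z [119.5 121.4 122.5] px 186 253 179 289
lid flange 12687 [572.8 132.5] [ 80.4 129.8] yaw -0.562 z [260.3 261.3 262.3] px 248 394 134 342
ridge 3264 [573.2 131.8] [14.4 56.3] yaw -0.558 z [289.9 293.  294.2] px 306 337 218 329
rim 1415 [585.6 255.3] [ 68.7 130.5] yaw -0.6 z [119.5 121.4 122.5] px 186 253 180 290
```

View pics/w3.png

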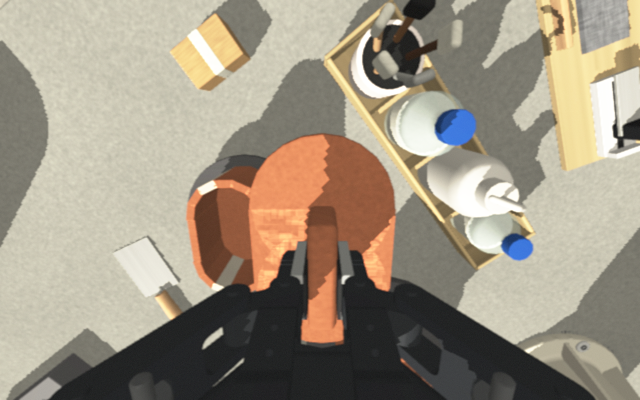

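The held lid sits right under the TCP with matching yaw, but it hides part of the casket rim (186–253, 180–290). I'll back off a little to see all of it.

Request:
move_arm([
  [0, 0, 0, -0.007, 0.012, 0, 0.005],
  [0, 0, 0, -0.015, 0.032, 0, 0.005],
  [0, 0, 0, -0.025, 0.05, 0, 0.005],
  [0, 0, 0, -0.03, 0.065, 0, 0.005],
  [0, 0, 0, -0.03, 0.07, 0, 0.005],
  [0, 0, 0, -0.03, 0.07, 0, 0.005],
  [0, 0, 0, -0.03, 0.07, 0, 0.005],
])

```text
clock: 12.6
eef_pos: [511.7, 89.4, 268.3]
tcp_rot: [-3.141, -0.0, -0.565]
contact_force: [0.0, 0.2, -4.3]
opening: 0.155
grasp_force: 49.2
```

```bash
python3 m3.py 4; python3 m3.py 4 | sed -n 2p
python3 - <<'E'
from h import *
# same rim by rays: terracotta/white rim outline from the top view kept; finer fit with cloud mean of wall halves
im,d,K,T=grab("wrist"); W=cloud(d,K,T); Z=W[...,2]; m=(np.hypot(W[...,0]-580,W[...,1]-249)<100)&(Z>118)&(Z<126)
p=W[m][:,:2].astype(np.float32); print(cv2.fitEllipse(cv2.convexHull(p)), p.mean(0))
go([580,249,268],-0.565)
E
```

```text
12.6 [511.7  89.4 268.3] [-3.141 -0.    -0.565] [ 0.   0.2 -4.3]
rim 2781 [577.7 249. ] [ 89.3 135.6] yaw -0.559 z [119.1 121.4 122.5] px 115 206 151 271
lid flange 12847 [510.7  89.5] [ 80.4 130.3] yaw -0.565 z [260.8 261.8 262.8] px 248 394 134 342
ridge 2955 [511.4  88.6] [14.5 55.5] yaw -0.557 z [289.5 293.5 294.8] px 306 337 218 329
rim 2765 [577.4 248.6] [ 88.7 135.5] yaw -0.539 z [119.3 121.4 122.5] px 115 206 151 271
((577.4692993164062, 248.4604949951172), (98.57793426513672, 140.27769470214844), 58.014705657958984) [581.8516  246.44965]
turn [0.     0.0001 0.    ] shift m [-0.0275 -0.1715  0.0002]
```

Run:
```python
from h import *
from scipy.optimize import least_squares
L=136/2-43; 
for n in("wrist","wrist","wrist","top"):
    if n=="top": f=np.load('top0.npz'); im,d,K,T=[f[k] for k in('im','d','K','T')]
    else: im,d,K,T=grab(n)
    W=cloud(d,K,T); Z=W[...,2]
    m=(np.hypot(W[...,0]-580,W[...,1]-249)<100)&(Z>(119.5 if n=="wrist" else 116))&(Z<128)
    p=W[m][:,:2]
    def res(q): # rim mid-line: stadium of half-length L, radius 39 (wall 8)
        e=np.array([np.cos(q[2]),np.sin(q[2])]); r=p-q[:2]; t=np.clip(r@e,-L,L); return np.linalg.norm(r-t[:,None]*e,axis=1)-39
    o=least_squares(res,[578,249,-.56],loss='soft_l1',f_scale=2); print(n,len(p),o.x.round(3),'rms',np.sqrt(np.mean(res(o.x)**2)).round(2),'max',abs(res(o.x)).max().round(1))
```

```text
wrist 2614 [ 5.77419e+02  2.48078e+02 -5.53000e-01] rms 2.57 max 5.6
wrist 2600 [ 5.77398e+02  2.48131e+02 -5.55000e-01] rms 2.56 max 5.7
wrist 2607 [ 5.77426e+02  2.48135e+02 -5.52000e-01] rms 2.57 max 5.6
top 398 [ 5.79437e+02  2.48544e+02 -5.56000e-01] rms 2.75 max 6.3
```

```bash
python3 -c "
from h import *
go([578.2,248.4,268],-0.557)"
```

```text
turn [ 0.0001  0.0001 -0.0079] shift m [-2.860e-02 -1.702e-01  1.000e-04]
```

Request:
move_arm([
  [0, 0, -0.002, -0.002, -0.012, 0, 0.005],
  [0, 0, -0.004, -0.006, -0.037, 0, 0.005],
  [0, 0, -0.006, -0.011, -0.067, 0, 0.005],
  [0, 0, -0.008, -0.017, -0.1, 0, 0.005],
  [0, 0, -0.008, -0.022, -0.131, 0, 0.005],
  [0, 0, -0.008, -0.026, -0.155, 0, 0.005],
  [0, 0, -0.008, -0.0286, -0.17, 0, 0.005],
  [0, 0, -0.008, -0.0286, -0.17, 0, 0.005],
])

```text
clock: 13.9
eef_pos: [578.1, 248.7, 268.0]
tcp_rot: [3.141, 0.0, -0.556]
contact_force: [-0.5, 0.6, -4.1]
opening: 0.152
grasp_force: 49.3
```

Request:
move_arm([
  [0, 0, 0, 0, 0, 0, 0.005],
  [0, 0, 0, 0, 0, 0.01, 0.005],
  [0, 0, 0, 0, 0, 0.03, 0.005],
  [0, 0, 0, 0, 0, 0.05, 0.005],
  [0, 0, 0, 0, 0, 0.07, 0.005],
  [0, 0, 0, 0, 0, 0.085, 0.005],
  [0, 0, 0, 0, 0, 0.09, 0.005],
  [0, 0, 0, 0, 0, 0.09, 0.005],
])

```text
clock: 14.9
eef_pos: [578.1, 248.0, 178.3]
tcp_rot: [3.142, 0.0, -0.557]
contact_force: [0.4, 0.6, -3.0]
opening: 0.152
grasp_force: 49.3
```

```bash
python3 m3.py 5; python3 -c "
from h import *
go([578.2,248.4,151.5],-0.557)"
```

```text
14.9 [578.1 248.  178.3] [ 3.142  0.    -0.557] [ 0.4  0.6 -3. ]
rim 757 [629.2 218. ] [64.1 15.6] yaw 1.057 z [120.5 121.6 122.6] px 272 366 125 150
lid flange 14116 [577.6 247.5] [ 80.  129.5] yaw -0.55 z [170.7 171.7 172.7] px 248 394 133 342
ridge 3249 [577.6 247.3] [14.5 56.5] yaw -0.551 z [200.1 203.4 204.6] px 306 337 218 329
turn [-0.0005 -0.0004 -0.0003] shift m [-0.0003 -0.0002  0.0272]
```

Lid centre reads (577.6, 247.5) against the casket's (577.4, 248.1) in the same camera. I'll do the last descent slowly.

Request:
move_arm([
  [0, 0, 0, 0, 0, 0.004, 0.005],
  [0, 0, 0, 0, 0, 0.01, 0.005],
  [0, 0, 0, 0, 0, 0.016, 0.005],
  [0, 0, 0, 0, 0, 0.021, 0.005],
  [0, 0, 0, 0, 0, 0.025, 0.005],
  [0, 0, 0, 0, 0, 0.027, 0.005],
  [0, 0, 0, 0, 0, 0.027, 0.005],
  [0, 0, 0, 0, 0, 0.027, 0.005],
])

```text
clock: 15.95
eef_pos: [578.2, 248.2, 151.5]
tcp_rot: [-3.141, -0.0, -0.557]
contact_force: [-0.5, -0.2, -3.4]
opening: 0.153
grasp_force: 49.3
```

```bash
python3 m3.py 6
python3 - <<'E'
from h import *
s=sensors.sense(); print(s["qvel"].round(3),s["tcp_rot"],s["grasp_force"])
im,d,K,T=grab("side"); a=cv2.resize(im[140:300,200:420],None,fx=2.4,fy=2.4); 
im,d,K,T=grab("top"); b=cv2.resize(im[120:320,185:295],(211,384)); save('end',np.hstack([a,b]))
E
```

```text
15.95 [578.2 248.2 151.5] [-3.141 -0.    -0.557] [-0.5 -0.2 -3.4]
rim 816 [629.2 222.8] [72.2 20.8] yaw 1.156 z [120.5 121.5 122.6] px 255 374 127 170
lid flange 14267 [577.5 247.9] [ 80.3 130.1] yaw -0.551 z [143.9 144.9 145.9] px 249 394 133 342
ridge 3261 [577.8 247.4] [14.5 56.2] yaw -0.55 z [173.5 176.6 177.8] px 306 337 218 329
[-0.001  0.002  0.001 -0.    -0.001  0.   ] [-3.14124082e+00 -2.31362698e-04 -5.57242787e-01] 49.29203152656555
```

View pics/end.png

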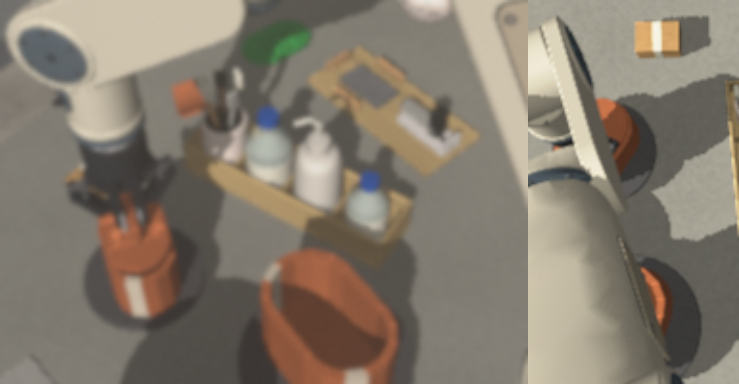

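The picture shows the lid held over the small casket at (138,240), with the bottles upright and the lock drawn back. The flange top is at 145 mm, so the step underside is about 132 mm, 10 mm above the rim. The lid is level, centred and still, so I'll hand in.

```bash
python3 -c "
from h import *
print(order.sign_off())"
```

```text
the job is handed in; nothing more can be done
None
```

I slid the lock back to its end stop and handed the job in with the lid still held level about 10 mm above the small casket's mouth, centred to about 1 mm and lined up with its oval; nothing else on the bench appeared moved.

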